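Lock a plaster fragment's keyhole plate onto its display board

ROBOT

A 7-joint arm with a two-finger parallel gripper is mounted at the origin on the work surface. World frame = base frame: x ahead of the robot, y to its left, z up, the work surface at z = 0. Lengths are in m, angles in rad, forces in N, time in s.
With the tool pointing down it reaches from about 0.4 to 0.85 m from the base axis. Payload 6.9 kg.
Tool frame: the origin (TCP) lies midway between the tips of the shut fingers; the grasp point (between the pads) lies 19 mm behind it (bot.grasp_offset is the distance from the TCP to the grasp point, in m); z points along the fingers, y is the line along which they close (so a half turn about z gives the same grasp; the last joint's range is limited). The gripper opens to 85 mm and grips with 20 to 120 N. Pads are 22 mm wide; open, the fingers measure 114 mm over their backs; the gripper's body (76 mm by 85 mm) begins 54 mm behind the grasp point. The pads swing forward as they close: fully open they stand 13 mm farther back than shut.
Start: joints at [1.415, 0.507, -0.238, 1.5, 0.126, 1.149, -0.155], TCP at [0.162, -0.604, 0.231] pointing down, gripper open.
Joint ranges: [-3.08, 3.08], [-0.24, 2.05], [-1.43, 1.35], [0, 2.5], [-1.52, 4.66], [0.17, 1.96], [-2.89, 2.89]. Speed limits (rad/s): [2.39, 2.39, 3.14, 3.14, 3.14, 3.14, 3.14].

INTERFACE

Orientations are given as a 3x3 rotation matrix whose columns are the frame's x, y, z axes.
In Python, from cell import bot, eyes gives the robot as it stands.
- The arm moves only by the shell command python3 -m inch 'ROWS'. ROWS is JSON, a list of rows, each an object of numbers: "x", "y", "z": the shift along the tool's x, y, z in cm; "rx", "ry", "rz": the turn, a rotation vector about the tool's x, y, z in degrees; "claw": the gripper's target within -1 to 1 (fully open at 1, half-way at 0, shut at -1). A call has 1 to 5 rows; each row is the pose to reach, as a shift and turn from the pose commanded when the call began, along the tool's axes at that moment; what a row does not reach only later rows make up. A row lasts 1/10 s, in which the tool goes at most 50 mm and 8.59 degrees, less where a joint would pass 70% of its speed; a pose out of reach is approached as far as the arm can. A call with a gripper value outside its range is refused whole. The fingers move at their own pace and stop on an object; the grip force is fixed at half the most. Time passes only in rows, so rows that repeat a pose let the fingers close. It gives the time, the measured TCP pose, the force, the opening and the grip force at its end, in the units of the state.
- bot.sense(): the state, without advancing time (a new reading comes with each control period).
- eyes.get_image(name): name is "side" or "top" or "wrist"; returns a dict with "pixels" (384x512x3 uint8, red, green, blue), "intrinsics" (3x3 intrinsics, pixels), "world_from_camera" (4x4, takes a point from camera to world coordinates). Camera axes: x right, y down, z forward; pixel columns grow to the right and rows downward; lengths in m; the calibration is good to about 2 mm. A picture is of the moment at which its call begins. There is no depth.
- bot.finish_job(): hands the job in; it is judged then, once.
The state is a dict: "clock": time; "joints": joint angles; "dq": joint speeds; "tau": joint torques, N m; "tool_pos": TCP position; "tcp_rot": TCP orientation; "contact_force": force on the tool from outside, world axes, zero at the start; "ft_torque": the same for the moment, N m; "width": opening from 0.0 (shut) to 1.0 (fully open); "grip_force": force on a finger pad.
Only numpy, scipy, OpenCV 4.12 (cv2) and the standard library are available. Lean on these libraries where they do the work, as an engineer would, in place of code of your own. Each camera call takes 0.05 s, during which the arm holds its last target. There are 200 camera calls.

TASK

Pick up the aluminium keyhole plate by the plaster fragment fixed on it, set its two round holes down over the two brass screw heads on the display board, and push it along, away from the orange tongue, until it is fully home, flat under the screw heads, and the tongue has sprung up behind its edge; then let go. Work gently: the screws' place is known only roughly, so feel for the heads and for the end stop rather than forcing (no more than 40 N on the board), and leave the shard, the jar and the brush undisturbed.

Things in the scene. Friction and masses are not known exactly. Their poses are not given: they have to be found in the camera images.
- fragment (a point): centre of the pale plaster fragment, the grip of the loose keyhole plate; axes: the plate's. Block 44 mm along plate x, 60 mm along y, top 52 mm above the plate's underside; this point is 30 mm above that underside, over the plate's centre. It is fixed on an aluminium plate 80 mm (x) by 180 mm (y), 5 mm thick, about 0.4 kg in all. Starts lying flat on the cork pad
- keyhole (a point): a point of the same plate, on its underside: the middle of its round hole at plate x = +8, y = +60 mm (its twin is at y = -60). Each round hole is 16 mm across; from it a slot 8 mm wide runs towards plate -x and ends at plate x = -14.5 mm. From heads in the holes, the plate slides 20 mm along board +x until the shanks meet the slot ends: that is home. Friction on the rail is high (about 1). Axes: the plate's
- pad: cork pad, 130 mm (x) by 230 mm (y) by 10 mm high, fixed; origin at the centre of its underside
- board: plywood display board lying on the table, fixed, 210 mm (x) by 270 mm (y) by 18 mm high; origin at the centre of its underside; its +x is the locking direction. Clamped on it, too stiff to be moved, is a dark steel rail 4 mm thick (top 22 mm above the board's underside) with two screws and the orange tongue. The plate goes on with the same heading as the board
- screws (a point): mark on the board at rail-top height (board x = -23, y = 0, between two short red lines). The rail's place varies and is not read: the mid-point of its 2 screws lies 3 to 19 mm from this mark along board +x, y = 0; they stand 60 mm either side along y. Shank 5 mm thick; brass head 12 mm across, underside 7 mm, top 11 mm above the rail. Axes: the board's
- tongue (a joint): orange spring tongue in the rail, 8 (x) by 32 mm (y), 33.5 mm from the screws' mid-point towards board -x, its top 5 mm above the rail. Value in m: 0 = fully up, grows as it is pressed (flush at 0.005); needs about 1 N at first, 3.5 N when flush. The lowered plate presses it flush; it springs up 1.5 mm behind the plate's -x edge once the plate is home
- shard: loose plaster shard, about 50 by 70 by 40 mm, to be left alone; origin under its centre
- jar: loose amber glass jar, 60 mm across, 85 mm high, to be left alone; origin under its centre
- brush: loose flat brush lying on the table between pad and board, about 200 mm long, to be left alone
Things that resemble listed ones, but are neither listed nor needed, are in the scene too. What is meant by the part that bears fragment is not blue or purple, and is the larger of those in its own colour.

How it is judged:
By the outcome, as a careful person would: the job done as asked, in the order asked, and still so for the second after the job is handed in, with the robot touching nothing.
It also fails if it takes over 58 s, if anything falls off the work surface, if the arm or the gripper's body presses on something with over 40 N, if the wrist force passes 120 N, or if a joint passes its speed limit or range.

## Working session

There is one attempt and no reset: what is moved stays moved. The work goes in short steps, Python scripts to look and compute and a shell command to move; the robot and the scene stay as the last step left them, time stands still between calls to the robot, and variables do not carry over. Pictures are saved under pics/ and viewed, at most 10 in all, crops included, and the job is handed in when it is done.

```bash
mkdir -p pics; ls; python3 - <<'E'
from cell import bot,eyes
import cv2,numpy as np
for n in("top","side"):
    d=eyes.get_image(n); np.savez(f"pics/{n}0.npz",**d); cv2.imwrite(f"pics/{n}0.png",d["pixels"][:,:,::-1])
    print(n,d["intrinsics"].round(1).tolist(),d["world_from_camera"].round(3).tolist())
s=bot.sense();print(s)
E
```

```text
pics
top [[453.5, 0.0, 252.7], [0.0, 453.5, 188.1], [0.0, 0.0, 1.0]] [[0.017, -0.984, 0.178, 0.334], [-1.0, -0.016, 0.009, -0.085], [-0.006, -0.178, -0.984, 1.269], [0.0, 0.0, 0.0, 1.0]]
side [[363.2, 0.0, 260.2], [0.0, 363.2, 192.6], [0.0, 0.0, 1.0]] [[0.96, -0.182, 0.215, 0.33], [-0.282, -0.598, 0.751, -0.849], [-0.008, -0.781, -0.625, 0.674], [0.0, 0.0, 0.0, 1.0]]
{'clock': 0.1, 'joints': array([ 1.41449445,  0.50827915, -0.23754368,  1.50098759,  0.12568394,
        1.14890349, -0.15477847]), 'dq': array([ 0.00071762, -0.00227337,  0.00110622, -0.00302857,  0.00085342,
        0.00040322, -0.00051973]), 'tau': array([-3.66617984e-03, -6.21827817e+01, -2.19363146e+00, -2.50202644e+01,
        1.27271865e-02,  7.81208393e-03, -4.60565730e-05]), 'tool_pos': array([ 0.16159343, -0.60330404,  0.23051687]), 'tcp_rot': array([[ 9.65916864e-01,  2.58852161e-01, -4.13744716e-04],
       [ 2.58852491e-01, -9.65915642e-01,  1.53633297e-03],
       [-1.95938242e-06, -1.59106878e-03, -9.99998734e-01]]), 'contact_force': array([ 0.08766996, -0.32176238, -0.1665791 ]), 'ft_torque': array([-0.00108048,  0.00685164,  0.03103102]), 'grip_force': 0.0, 'width': 0.998616432891786}
```

View pics/top0.png

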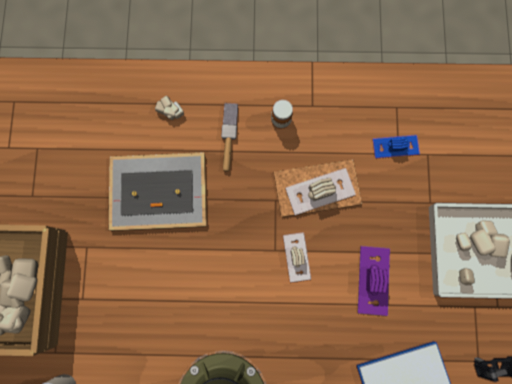

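View pics/side0.png

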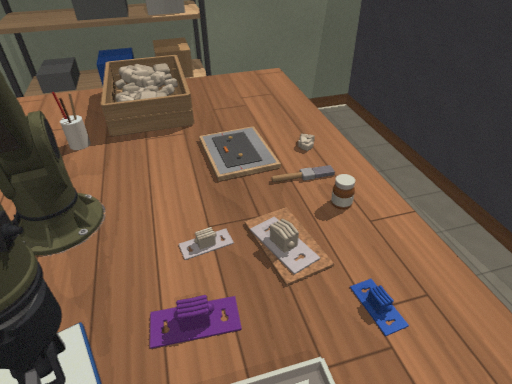

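The top picture shows four plates with a grip: the pale one on the cork pad (320,191), a small pale one (297,258), a blue one (397,146) and a purple one (374,280). The one at (320,191) fits, since it is the larger of the pale pair and lies on the pad. The board is at (157,192), with the tongue at (156,205) and the screws at (134,194) and (178,191). I'll confirm with an enlarged crop.

```bash
cat > h.py <<'E'
import numpy as np,cv2
def ray(d,uv,z):
    K=d["intrinsics"];T=d["world_from_camera"]
    r=T[:3,:3]@np.linalg.solve(K,[uv[0],uv[1],1.]);o=T[:3,3]
    return o+r*(z-o[2])/r[2]
def proj(d,p):
    T=np.linalg.inv(d["world_from_camera"]);q=d["intrinsics"]@(T[:3,:3]@np.array(p)+T[:3,3]);return q[:2]/q[2]
def rect(m):
    cs=cv2.findContours(m.astype(np.uint8),cv2.RETR_EXTERNAL,cv2.CHAIN_APPROX_NONE)[0]
    return max(cs,key=cv2.contourArea)
E
python3 - <<'E'
import cv2,numpy as np
from h import *
d=dict(np.load("pics/top0.npz"));im=d["pixels"]
a=cv2.resize(im[155:220,270:365,::-1],None,fx=6,fy=6,interpolation=cv2.INTER_CUBIC)[:, :]
b=cv2.resize(im[150:234,104:210,::-1],None,fx=5,fy=5,interpolation=cv2.INTER_CUBIC)
a=cv2.resize(a,(400,274));b=cv2.resize(b,(400,317))
s=dict(np.load("pics/side0.npz"))["pixels"]
c=cv2.resize(s[205:285,240:340,::-1],(400,320),interpolation=cv2.INTER_CUBIC)
e=cv2.resize(s[125:180,195:285,::-1],(400,244),interpolation=cv2.INTER_CUBIC)
L=np.vstack([a,b])[:591];R=np.vstack([c,e]);R=np.vstack([R,np.zeros((27,400,3),np.uint8)])[:591]
cv2.imwrite("pics/crop1.png",np.hstack([L,R]))
hsv=cv2.cvtColor(im,cv2.COLOR_RGB2HSV)
for p in [(320,175),(300,195),(345,185),(297,240),(281,180),(115,160),(125,170),(110,190),(150,190)]: print(p,hsv[p[1],p[0]],im[p[1],p[0]])
E
```

```text
(320, 175) [ 13 103 180] [180 138 107]
(300, 195) [ 14 146 150] [150 104  64]
(345, 185) [  8  16 197] [197 188 185]
(297, 240) [ 11  80 134] [134 107  92]
(281, 180) [ 14 139 173] [173 122  79]
(115, 160) [ 15  10 153] [153 150 147]
(125, 170) [ 30   3 151] [151 151 149]
(110, 190) [ 16 111 199] [199 159 112]
(150, 190) [23 13 78] [78 77 74]
```

View pics/crop1.png

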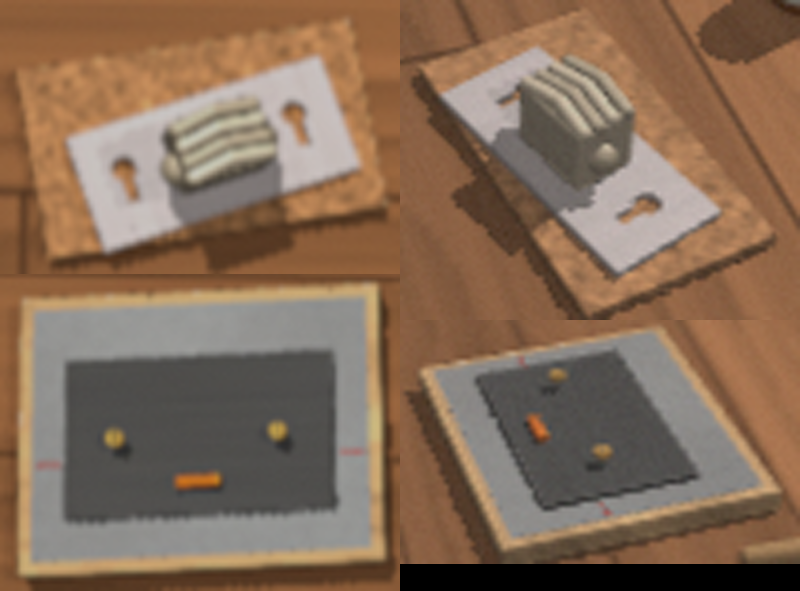

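The crop confirms it: the large pale plate on the cork pad has its round holes towards image-up and its slots towards image-down. The board's tongue lies below the screws, so board +x is image-up. Next I measure.

```bash
python3 - <<'E'
from h import *
d=dict(np.load("pics/top0.npz"));im=d["pixels"];hsv=cv2.cvtColor(im,cv2.COLOR_RGB2HSV)
H,S,V=[hsv[...,i].astype(int) for i in range(3)]
def box(m,x0,x1,y0,y1):
    o=np.zeros(m.shape,bool);o[y0:y1,x0:x1]=m[y0:y1,x0:x1];return o
# plate
m=box((S<45)&(V>140),275,365,155,220)
m=cv2.morphologyEx(m.astype(np.uint8),cv2.MORPH_OPEN,np.ones((3,3)))
def fit(m,z):
    c=rect(m).reshape(-1,2)
    P=np.array([ray(d,p,z)[:2] for p in c])
    r=cv2.minAreaRect((P*1000).astype(np.float32));return r
print("plate",fit(m,.015))
# board full (not wood table): gray interior + frame: gray part
g=box((S<40)&(V>50),104,210,150,234)
print("gray",fit(cv2.morphologyEx(g.astype(np.uint8),cv2.MORPH_CLOSE,np.ones((5,5))),.018))
rm=box((S<60)&(V<110),115,200,160,222);rm=cv2.morphologyEx(rm.astype(np.uint8),cv2.MORPH_CLOSE,np.ones((5,5)));print("rail",fit(rm,.022))
for s,dd in(("top",d),("side",dict(np.load("pics/side0.npz")))):
    hs=cv2.cvtColor(dd["pixels"],cv2.COLOR_RGB2HSV);h,ss,v=[hs[...,i].astype(int) for i in range(3)]
    x0,x1,y0,y1=(118,197,165,217) if s=="top" else (212,265,130,172)
    for nm,mm,z in(("brass",(ss>110)&(h>14)&(h<28)&(v>90),.032),("orange",(ss>150)&(h<15)&(v>120),.027)):
        mm=box(mm,x0,x1,y0,y1)
        n,_,st,ce=cv2.connectedComponentsWithStats(mm.astype(np.uint8))
        for i in range(1,n):
            if st[i,4]>4: print(s,nm,st[i],ce[i].round(1),ray(dd,ce[i],z).round(4))
rr=im.astype(int);red=box((rr[...,0]-rr[...,1]>35)&(H<8)|((rr[...,0]-rr[...,1]>35)&(H>170)),112,203,160,225)
n,_,st,ce=cv2.connectedComponentsWithStats(red.astype(np.uint8))
for i in range(1,n):
    if st[i,4]>1: print("red",st[i],ray(d,ce[i],.018).round(4))
E
```

```text
plate ((556.40185546875, -261.9614562988281), (80.26589965820312, 179.80577087402344), 19.395723342895508)
gray ((550.2463989257812, 196.22659301757812), (187.3595733642578, 247.45445251464844), 3.4585485458374023)
rail ((543.3942260742188, 194.88644409179688), (121.96454620361328, 200.1895751953125), 3.766962766647339)
top brass [175 189   5   5  20] [177.1 191. ] [0.5469 0.1364 0.032 ]
top brass [132 191   5   5  19] [133.9 193.2] [0.5386 0.2558 0.032 ]
top brass [157 203   6   3  11] [160.3 204.1] [0.5093 0.1811 0.032 ]
top orange [151 203  10   4  27] [154.7 204.3] [0.5092 0.1976 0.027 ]
side brass [229 136   3   3   6] [229.8 136.8] [0.5378 0.2534 0.032 ]
side brass [239 153   3   3   7] [240.1 154.3] [0.5453 0.1331 0.032 ]
side orange [224 147   4   5  13] [225.6 149. ] [0.5081 0.1869 0.027 ]
red [197 197   2   1   2] [0.533 0.081 0.018]
red [114 200   2   1   2] [0.5208 0.3129 0.018 ]
```

```bash
cat >> h.py <<'E'
from scipy.spatial.transform import Rotation as Ro
def delta(s,p,a):
    "shift (cm) and turn (deg) in tool axes to TCP p, pointing down, tool-x heading a deg"
    R=s["tcp_rot"];c,q=np.cos(np.radians(a)),np.sin(np.radians(a))
    W=np.array([[c,q,0],[q,-c,0],[0,0,-1.]])
    return (R.T@(np.array(p)-s["tool_pos"])*100).round(2),Ro.from_matrix(R.T@W).as_rotvec(degrees=True).round(2)
E
python3 -c "
from h import *;from cell import bot
print(delta(bot.sense(),[.5564,-.262,.14],109.4))"
```

```text
(array([ 46.97, -22.73,   9.09]), array([-7.00e-02, -8.00e-02, -9.44e+01]))
```

```bash
python3 -m inch '[{"x":20,"y":-10,"z":3,"rz":-40,"claw":1},{"x":20,"y":-10,"z":3,"rz":-40,"claw":1},{"x":20,"y":-10,"z":3,"rz":-40,"claw":1},{"x":20,"y":-10,"z":3,"rz":-40,"claw":1},{"x":20,"y":-10,"z":3,"rz":-40,"claw":1}]'; python3 -c "
from h import *;from cell import bot
print(delta(bot.sense(),[.5564,-.262,.14],109.4))"
```

```text
(array([ 46.97, -22.73,   9.09]), array([-7.00e-02, -8.00e-02, -9.44e+01]))invalid input
```

```bash
python3 -m inch '[{"x":20.0,"y":-10.0,"z":3.0,"rx":0.0,"ry":0.0,"rz":-40.0,"claw":1.0},{"x":20.0,"y":-10.0,"z":3.0,"rx":0.0,"ry":0.0,"rz":-40.0,"claw":1.0},{"x":20.0,"y":-10.0,"z":3.0,"rx":0.0,"ry":0.0,"rz":-40.0,"claw":1.0},{"x":20.0,"y":-10.0,"z":3.0,"rx":0.0,"ry":0.0,"rz":-40.0,"claw":1.0},{"x":20.0,"y":-10.0,"z":3.0,"rx":0.0,"ry":0.0,"rz":-40.0,"claw":1.0}]'; python3 -c "
from h import *;from cell import bot
print(delta(bot.sense(),[.5564,-.262,.14],109.4))"
```

```text
clock: 0.6
tool_pos: [0.3326, -0.4512, 0.2008]
tcp_rot: [[0.564, 0.825, 0.001], [0.825, -0.564, 0.002], [0.002, -0.0, -1.0]]
contact_force: [0.7, 0.1, 0.1]
width: 1.003
grip_force: 0.0
(array([28.24,  7.8 ,  6.15]), array([ 5.000e-02, -1.400e-01, -5.376e+01]))
```

```bash
python3 -m inch '[{"x":24.0,"y":6.6,"z":5.0,"rx":0.0,"ry":0.0,"rz":-40.0,"claw":1.0},{"x":24.0,"y":6.6,"z":5.0,"rx":0.0,"ry":0.0,"rz":-40.0,"claw":1.0},{"x":24.0,"y":6.6,"z":5.0,"rx":0.0,"ry":0.0,"rz":-40.0,"claw":1.0},{"x":24.0,"y":6.6,"z":5.0,"rx":0.0,"ry":0.0,"rz":-40.0,"claw":1.0},{"x":24.0,"y":6.6,"z":5.0,"rx":0.0,"ry":0.0,"rz":-40.0,"claw":1.0}]'; python3 -c "
from h import *;from cell import bot
print(delta(bot.sense(),[.5564,-.262,.14],109.4))"
```

```text
clock: 1.1
tool_pos: [0.5188, -0.2978, 0.1514]
tcp_rot: [[-0.092, 0.996, -0.0], [0.996, 0.092, 0.0], [0.0, -0.0, -1.0]]
contact_force: [1.2, -1.1, 0.5]
width: 0.998
grip_force: 0.0
(array([3.22, 4.08, 1.13]), array([ -0.03,  -0.02, -14.11]))
```

```bash
python3 -m inch '[{"x":3.22,"y":4.08,"z":1.1,"rx":0.0,"ry":0.0,"rz":-14.1,"claw":1.0},{"x":3.22,"y":4.08,"z":1.1,"rx":0.0,"ry":0.0,"rz":-14.1,"claw":1.0},{"x":3.22,"y":4.08,"z":1.1,"rx":0.0,"ry":0.0,"rz":-14.1,"claw":1.0},{"x":3.22,"y":4.08,"z":1.1,"rx":0.0,"ry":0.0,"rz":-14.1,"claw":1.0}]'; python3 - <<'E'
from h import *;from cell import bot,eyes
d=eyes.get_image("wrist");np.savez("pics/w1.npz",**d);cv2.imwrite("pics/w1.png",d["pixels"][:,:,::-1])
print(delta(bot.sense(),[.5564,-.262,.024],109.4))
# projections of expected plate corners
y=np.radians(19.4);R=np.array([[np.cos(y),-np.sin(y)],[np.sin(y),np.cos(y)]])
for c in [(40,90),(40,-90),(-40,-90),(-40,90),(8,60),(8,-60)]:
    q=R@(np.array(c)/1000)+[.5564,-.262];print(c,proj(d,[*q,.015]).round(0))
E
```

```text
clock: 1.5
tool_pos: [0.5548, -0.2644, 0.1406]
tcp_rot: [[-0.323, 0.946, -0.001], [0.946, 0.323, -0.0], [0.0, -0.001, -1.0]]
contact_force: [-0.2, -0.8, -0.1]
width: 0.995
grip_force: 0.0
(array([ 0.23,  0.29, 11.68]), array([-0.08,  0.02, -0.59]))
(40, 90) [301.  90.]
(40, -90) [295. 262.]
(-40, -90) [223. 262.]
(-40, 90) [215.  90.]
(8, 60) [267. 123.]
(8, -60) [267. 237.]
```

View pics/w1.png

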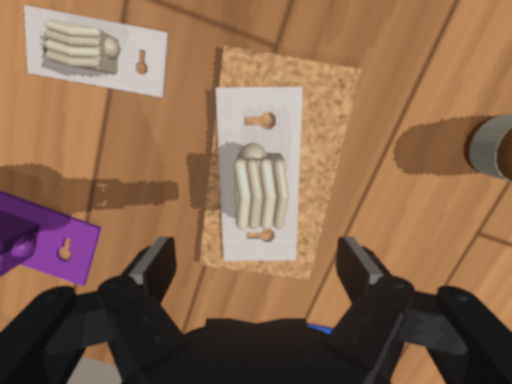

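The wrist view shows the plate corners at (301,87), (296,261), (225,261) and (216,88), all within 3 px of what I predicted. The round holes are on the right, at +x. I descend.

```bash
python3 -m inch '[{"x":0.0,"y":0.0,"z":4.0,"rx":0.0,"ry":0.0,"rz":0.0,"claw":1.0},{"x":0.0,"y":0.0,"z":8.0,"rx":0.0,"ry":0.0,"rz":0.0,"claw":1.0},{"x":0.0,"y":0.0,"z":8.0,"rx":0.0,"ry":0.0,"rz":0.0,"claw":1.0},{"x":0.0,"y":0.0,"z":8.0,"rx":0.0,"ry":0.0,"rz":0.0,"claw":1.0},{"x":0.0,"y":0.0,"z":8.0,"rx":0.0,"ry":0.0,"rz":0.0,"claw":1.0}]'; python3 -c "
from h import *;from cell import bot
print(delta(bot.sense(),[.5564,-.262,.025],109.4))"
```

```text
clock: 2.05
tool_pos: [0.5567, -0.2642, 0.0633]
tcp_rot: [[-0.326, 0.945, 0.003], [0.945, 0.326, -0.001], [-0.002, 0.002, -1.0]]
contact_force: [-0.4, -0.0, 1.0]
width: 1.003
grip_force: 0.0
(array([0.23, 0.03, 3.83]), array([ 0.13,  0.12, -0.39]))
```

```bash
python3 -m inch '[{"x":0.2,"y":0.0,"z":2.5,"rx":0.0,"ry":0.0,"rz":-0.4,"claw":1.0},{"x":0.2,"y":0.0,"z":3.8,"rx":0.0,"ry":0.0,"rz":-0.4,"claw":1.0},{"x":0.2,"y":0.0,"z":3.8,"rx":0.0,"ry":0.0,"rz":-0.4,"claw":1.0},{"x":0.2,"y":0.0,"z":3.8,"rx":0.0,"ry":0.0,"rz":-0.4,"claw":1.0},{"x":0.2,"y":0.0,"z":3.8,"rx":0.0,"ry":0.0,"rz":-0.4,"claw":1.0}]'; python3 -c "
from h import *;from cell import bot
print(delta(bot.sense(),[.5564,-.262,.025],109.4))"; python3 -m inch '[{"x":0.0,"y":0.0,"z":0.0,"rx":0.0,"ry":0.0,"rz":0.0,"claw":-1.0},{"x":0.0,"y":0.0,"z":0.0,"rx":0.0,"ry":0.0,"rz":0.0,"claw":-1.0},{"x":0.0,"y":0.0,"z":0.0,"rx":0.0,"ry":0.0,"rz":0.0,"claw":-1.0},{"x":0.0,"y":0.0,"z":0.0,"rx":0.0,"ry":0.0,"rz":0.0,"claw":-1.0},{"x":0.0,"y":0.0,"z":0.0,"rx":0.0,"ry":0.0,"rz":0.0,"claw":-1.0}]'
```

```text
clock: 2.55
tool_pos: [0.5558, -0.2617, 0.0242]
tcp_rot: [[-0.334, 0.943, 0.002], [0.943, 0.334, -0.001], [-0.001, 0.001, -1.0]]
contact_force: [-0.6, 0.2, 0.2]
width: 1.001
grip_force: 0.0
(array([-0.05,  0.05, -0.08]), array([0.07, 0.06, 0.08]))
clock: 3.05
tool_pos: [0.556, -0.2614, 0.0238]
tcp_rot: [[-0.334, 0.943, 0.002], [0.943, 0.334, -0.0], [-0.001, 0.002, -1.0]]
contact_force: [0.3, 0.7, 5.6]
width: 0.504
grip_force: 62.5
```

```bash
python3 -m inch '[{"x":0.0,"y":0.0,"z":-2.0,"rx":0.0,"ry":0.0,"rz":0.0,"claw":-1.0},{"x":0.0,"y":0.0,"z":-6.0,"rx":0.0,"ry":0.0,"rz":0.0,"claw":-1.0},{"x":0.0,"y":0.0,"z":-10.0,"rx":0.0,"ry":0.0,"rz":0.0,"claw":-1.0},{"x":0.0,"y":0.0,"z":-12.0,"rx":0.0,"ry":0.0,"rz":0.0,"claw":-1.0},{"x":0.0,"y":0.0,"z":-12.0,"rx":0.0,"ry":0.0,"rz":0.0,"claw":-1.0}]'; python3 -c "
from h import *;from cell import bot
print(delta(bot.sense(),[.5345,.195,.14],93.6))"
```

```text
clock: 3.55
tool_pos: [0.556, -0.2618, 0.1454]
tcp_rot: [[-0.333, 0.943, 0.003], [0.943, 0.333, -0.002], [-0.003, 0.003, -1.0]]
contact_force: [0.1, -0.2, -5.4]
width: 0.508
grip_force: 62.5
(array([43.79, 13.21,  0.45]), array([ 0.17,  0.14, 15.88]))
```

```bash
python3 -m inch '[{"x":3.0,"y":0.9,"z":0.0,"rx":0.0,"ry":0.0,"rz":1.0,"claw":-1.0},{"x":7.0,"y":2.1,"z":0.0,"rx":0.0,"ry":0.0,"rz":3.0,"claw":-1.0},{"x":11.0,"y":3.3,"z":0.0,"rx":0.0,"ry":0.0,"rz":5.0,"claw":-1.0},{"x":15.0,"y":4.5,"z":0.0,"rx":0.0,"ry":0.0,"rz":7.0,"claw":-1.0},{"x":19.0,"y":5.7,"z":0.0,"rx":0.0,"ry":0.0,"rz":8.0,"claw":-1.0}]'; python3 -c "
from h import *;from cell import bot
print(delta(bot.sense(),[.5345,.195,.14],93.6))"
```

```text
clock: 4.05
tool_pos: [0.5435, -0.0623, 0.1408]
tcp_rot: [[-0.197, 0.98, -0.004], [0.98, 0.198, 0.0], [0.001, -0.004, -1.0]]
contact_force: [1.3, 0.4, -4.5]
width: 0.507
grip_force: 62.4
(array([25.4 ,  4.2 ,  0.09]), array([-0.22, -0.04,  7.79]))
```

```bash
python3 -m inch '[{"x":5.0,"y":0.8,"z":0.0,"rx":0.0,"ry":0.0,"rz":2.0,"claw":-1.0},{"x":10.0,"y":1.6,"z":0.0,"rx":0.0,"ry":0.0,"rz":4.0,"claw":-1.0},{"x":14.5,"y":2.4,"z":0.0,"rx":0.0,"ry":0.0,"rz":6.0,"claw":-1.0},{"x":18.5,"y":3.2,"z":0.0,"rx":0.0,"ry":0.0,"rz":7.8,"claw":-1.0},{"x":21.5,"y":3.7,"z":0.0,"rx":0.0,"ry":0.0,"rz":7.8,"claw":-1.0}]'; python3 -c "
from h import *;from cell import bot
print(delta(bot.sense(),[.5345,.195,.14],93.6))"
```

```text
clock: 4.55
tool_pos: [0.5369, 0.1574, 0.141]
tcp_rot: [[-0.066, 0.998, -0.003], [0.998, 0.066, -0.0], [0.0, -0.003, -1.0]]
contact_force: [0.3, -0.7, -3.5]
width: 0.508
grip_force: 62.3
(array([3.77, 0.01, 0.1 ]), array([-0.19, -0.01,  0.19]))
```

```bash
python3 -m inch '[{"x":2.0,"y":0.0,"z":0.0,"rx":0.0,"ry":0.0,"rz":0.2,"claw":-1.0},{"x":3.7,"y":0.0,"z":2.0,"rx":0.0,"ry":0.0,"rz":0.2,"claw":-1.0},{"x":3.7,"y":0.0,"z":4.5,"rx":0.0,"ry":0.0,"rz":0.2,"claw":-1.0},{"x":3.7,"y":0.0,"z":6.5,"rx":0.0,"ry":0.0,"rz":0.2,"claw":-1.0},{"x":3.7,"y":0.0,"z":6.5,"rx":0.0,"ry":0.0,"rz":0.2,"claw":-1.0}]'; python3 - <<'E'
from h import *;from cell import bot,eyes
ims=[]
for n in("wrist","side"):
    d=eyes.get_image(n);np.savez(f"pics/{n}2.npz",**d);ims.append(d["pixels"][:,:,::-1])
cv2.imwrite("pics/w2.png",np.hstack([cv2.resize(ims[0],(400,300)),cv2.resize(ims[1][100:220,150:310],(400,300))]))
s=bot.sense();print(delta(s,[.5345,.195,.074],93.6),s["tool_pos"])
E
```

```text
clock: 5.05
tool_pos: [0.5332, 0.1898, 0.0735]
tcp_rot: [[-0.062, 0.998, -0.008], [0.998, 0.062, -0.004], [-0.003, -0.008, -1.0]]
contact_force: [-0.3, -0.3, -3.0]
width: 0.51
grip_force: 62.1
(array([ 0.4 , -0.07,  0.28]), array([-0.17,  0.05, -0.09])) [0.53540557 0.1910625  0.07682942]
```

View pics/w2.png

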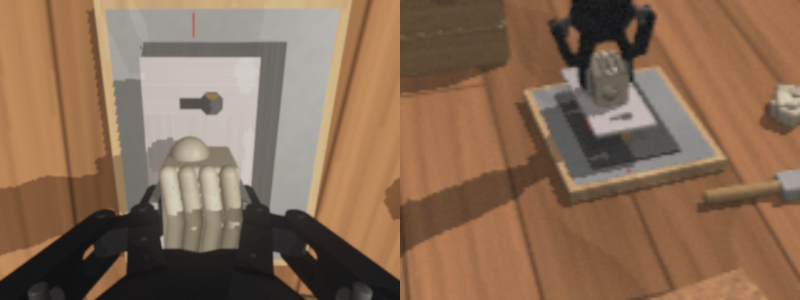

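The wrist half shows the +y hole at (212,103), with the brass head partly visible inside it, towards image-up. I lower the plate to just above the heads and look through the hole there, where the parallax is small.

```bash
python3 -m inch '[{"x":0.3,"y":-0.07,"z":0.8,"rx":0.0,"ry":0.0,"rz":0.0,"claw":-1.0},{"x":0.3,"y":-0.07,"z":1.6,"rx":0.0,"ry":0.0,"rz":0.0,"claw":-1.0},{"x":0.3,"y":-0.07,"z":2.4,"rx":0.0,"ry":0.0,"rz":0.0,"claw":-1.0},{"x":0.3,"y":-0.07,"z":2.4,"rx":0.0,"ry":0.0,"rz":0.0,"claw":-1.0},{"x":0.3,"y":-0.07,"z":2.4,"rx":0.0,"ry":0.0,"rz":0.0,"claw":-1.0}]'; python3 - <<'E'
from h import *;from cell import bot,eyes
s=bot.sense();print(delta(s,[.5345,.195,.050],93.6),s["tool_pos"],s["contact_force"])
d=eyes.get_image("wrist");np.savez("pics/w3.npz",**d);im=d["pixels"]
t=eyes.get_image("top");np.savez("pics/t3.npz",**t)
for z in(.033,.041):
  for nm,p in(("hole",(8,60)),("slotend",(-14.5,60)),("c1",(40,90)),("c2",(-40,90))):
    a=np.radians(3.6);q=np.array([.5345,.195])+np.array([[np.cos(a),-np.sin(a)],[np.sin(a),np.cos(a)]])@np.array(p)/1000
    print(z,nm,proj(d,[*q,z]).round(1))
cv2.imwrite("pics/w3.png",np.hstack([cv2.resize(im[90:165,205:305,::-1],(400,300),interpolation=cv2.INTER_CUBIC),cv2.resize(t["pixels"][150:231,104:212,::-1],(400,300),interpolation=cv2.INTER_CUBIC)]))
E
```

```text
clock: 5.65
tool_pos: [0.5354, 0.1945, 0.0539]
tcp_rot: [[-0.061, 0.998, -0.0], [0.998, 0.061, -0.0], [-0.0, -0.0, -1.0]]
contact_force: [0.0, -1.1, -3.6]
width: 0.506
grip_force: 62.3
(array([ 0.06, -0.08,  0.39]), array([-0.02,  0.01, -0.1 ])) [0.53537296 0.19447434 0.05392307] [ 0.03905714 -1.13184926 -3.5512598 ]
0.033 hole [269.1 132.4]
0.033 slotend [231.  132.5]
0.033 c1 [326.9  77.6]
0.033 c2 [184.   77.9]
0.041 hole [269.7 133.5]
0.041 slotend [229.8 133.6]
0.041 c1 [330.7  75.8]
0.041 c2 [180.2  76.2]
```

View pics/w3.png

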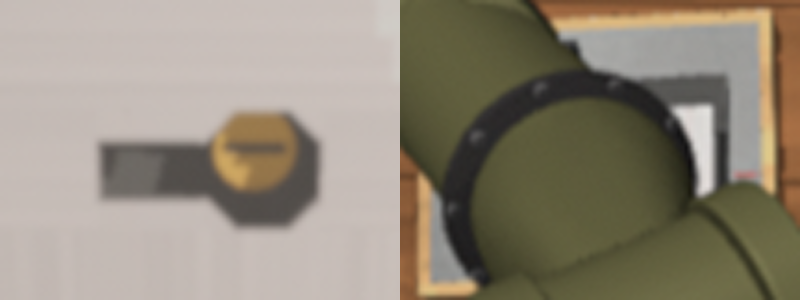

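The wrist crop shows the hole centred at about pixel (271,132.5) and the brass head at about (268.5,127.3), so the head is up and slightly left of the hole. I'll cast both as rays.

```bash
python3 - <<'E'
from h import *;from cell import bot
d=dict(np.load("pics/w3.npz"));im=d["pixels"]
h=cv2.cvtColor(im,cv2.COLOR_RGB2HSV).astype(int)
# hole+slot dark/brass region vs pale plate
m=np.zeros(im.shape[:2],np.uint8);m[105:160,215:300]=((h[...,2]<140)|(h[...,1]>70))[105:160,215:300]
c=rect(m);print("region bbox",cv2.boundingRect(c))
b=np.zeros_like(m);b[105:160,215:300]=((h[...,1]>90)&(h[...,2]>80))[105:160,215:300]
print("brass bbox",cv2.boundingRect(rect(b)))
x,y,w,hh=cv2.boundingRect(c)
xb,yb,wb,hb=cv2.boundingRect(rect(b))
hc=(x+w-hh/2-.5,y+hh/2-.5); bc=(xb+wb/2-.5,yb+hb-wb/2-.5)
T=d["world_from_camera"];print("cam",T[:3,3].round(3))
H=ray(d,hc,.045);B=ray(d,bc,.033)
print(hc,bc,H,B,"head-hole mm",((B-H)*1000).round(1))
R=bot.sense()["tcp_rot"];print("tool cm",(R.T@(B-H)*100).round(2))
E
```

```text
region bbox (230, 118, 55, 29)
brass bbox (258, 119, 21, 19)
cam [0.53  0.267 0.197]
(270.0, 132.0) (268.0, 127.0) [0.53858869 0.25648632 0.045     ] [0.5378495  0.25845443 0.033     ] head-hole mm [ -0.7   2.  -12. ]
tool cm [ 0.2  -0.06  1.2 ]
```

```bash
python3 -m inch '[{"x":0.2,"y":-0.06,"z":0.0,"rx":0.0,"ry":0.0,"rz":0.0,"claw":-1.0},{"x":0.2,"y":-0.06,"z":0.3,"rx":0.0,"ry":0.0,"rz":0.0,"claw":-1.0},{"x":0.2,"y":-0.06,"z":0.6,"rx":0.0,"ry":0.0,"rz":0.0,"claw":-1.0},{"x":0.2,"y":-0.06,"z":0.8,"rx":0.0,"ry":0.0,"rz":0.0,"claw":-1.0},{"x":0.2,"y":-0.06,"z":0.8,"rx":0.0,"ry":0.0,"rz":0.0,"claw":-1.0}]'; python3 -c "
from cell import bot;s=bot.sense();print(s['tool_pos'],s['ft_torque'])"; python3 -m inch '[{"x":0.0,"y":0.0,"z":0.1,"rx":0.0,"ry":0.0,"rz":0.0,"claw":-1.0},{"x":0.0,"y":0.0,"z":0.2,"rx":0.0,"ry":0.0,"rz":0.0,"claw":-1.0},{"x":0.0,"y":0.0,"z":0.2,"rx":0.0,"ry":0.0,"rz":0.0,"claw":-1.0}]'; python3 -c "
from cell import bot;s=bot.sense();print(s['tool_pos'],s['ft_torque'])"
```

```text
clock: 6.25
tool_pos: [0.5345, 0.1963, 0.0456]
tcp_rot: [[-0.061, 0.998, -0.001], [0.998, 0.061, -0.0], [-0.0, -0.001, -1.0]]
contact_force: [-0.5, -0.2, -4.2]
width: 0.508
grip_force: 62.3
[0.53450594 0.19631404 0.04562261] [0.00770988 0.00529968 0.02442371]
clock: 6.55
tool_pos: [0.5347, 0.1964, 0.044]
tcp_rot: [[-0.061, 0.998, -0.0], [0.998, 0.061, -0.0], [-0.0, -0.0, -1.0]]
contact_force: [0.2, 0.4, -3.8]
width: 0.511
grip_force: 62.3
[0.53470085 0.19644896 0.04397293] [-0.00584732  0.02060187 -0.03949823]
```

No contact below head-top height, so the heads are in the holes. I continue down, feeling for the rail.

```bash
python3 -m inch '[{"x":0.0,"y":0.0,"z":0.2,"rx":0.0,"ry":0.0,"rz":0.0,"claw":-1.0},{"x":0.0,"y":0.0,"z":0.4,"rx":0.0,"ry":0.0,"rz":0.0,"claw":-1.0},{"x":0.0,"y":0.0,"z":0.6,"rx":0.0,"ry":0.0,"rz":0.0,"claw":-1.0},{"x":0.0,"y":0.0,"z":0.6,"rx":0.0,"ry":0.0,"rz":0.0,"claw":-1.0}]'; python3 -m inch '[{"x":0.0,"y":0.0,"z":0.1,"rx":0.0,"ry":0.0,"rz":0.0,"claw":-1.0},{"x":0.0,"y":0.0,"z":0.18,"rx":0.0,"ry":0.0,"rz":0.0,"claw":-1.0},{"x":0.0,"y":0.0,"z":0.18,"rx":0.0,"ry":0.0,"rz":0.0,"claw":-1.0}]'; python3 -c "
from cell import bot;s=bot.sense();print(s['tool_pos'],s['ft_torque'])"
```

```text
clock: 6.95
tool_pos: [0.5348, 0.1966, 0.0379]
tcp_rot: [[-0.061, 0.998, 0.0], [0.998, 0.061, 0.0], [0.0, 0.0, -1.0]]
contact_force: [0.5, -1.3, -2.1]
width: 0.509
grip_force: 62.5
clock: 7.25
tool_pos: [0.5348, 0.1966, 0.0363]
tcp_rot: [[-0.061, 0.998, 0.0], [0.998, 0.061, 0.0], [0.0, 0.0, -1.0]]
contact_force: [-0.7, -0.0, -1.0]
width: 0.508
grip_force: 62.7
[0.53483345 0.19657026 0.03630772] [-0.04779021  0.04202877  0.02719845]
```

```bash
python3 -m inch '[{"x":0.0,"y":0.3,"z":0.0,"rx":0.0,"ry":0.0,"rz":0.0,"claw":-1.0},{"x":0.0,"y":0.6,"z":0.0,"rx":0.0,"ry":0.0,"rz":0.0,"claw":-1.0},{"x":0.0,"y":0.9,"z":0.0,"rx":0.0,"ry":0.0,"rz":0.0,"claw":-1.0},{"x":0.0,"y":1.0,"z":0.0,"rx":0.0,"ry":0.0,"rz":0.0,"claw":-1.0},{"x":0.0,"y":1.0,"z":0.0,"rx":0.0,"ry":0.0,"rz":0.0,"claw":-1.0}]'; python3 -c "
from cell import bot;s=bot.sense();print(s['tool_pos'],s['ft_torque'])"
```

```text
clock: 7.75
tool_pos: [0.5451, 0.1971, 0.0362]
tcp_rot: [[-0.061, 0.998, 0.0], [0.998, 0.061, 0.0], [0.0, 0.0, -1.0]]
contact_force: [-1.2, -1.0, -0.6]
width: 0.503
grip_force: 62.7
[0.54507085 0.19709898 0.03623418] [-0.06639534  0.27484683 -0.02530556]
```

```bash
python3 -m inch '[{"x":0.0,"y":0.25,"z":0.0,"rx":0.0,"ry":0.0,"rz":0.0,"claw":-1.0},{"x":0.0,"y":0.5,"z":0.0,"rx":0.0,"ry":0.0,"rz":0.0,"claw":-1.0},{"x":0.0,"y":0.75,"z":0.0,"rx":0.0,"ry":0.0,"rz":0.0,"claw":-1.0},{"x":0.0,"y":0.75,"z":0.0,"rx":0.0,"ry":0.0,"rz":0.0,"claw":-1.0}]'; python3 -m inch '[{"x":0.0,"y":0.1,"z":0.0,"rx":0.0,"ry":0.0,"rz":0.0,"claw":-1.0},{"x":0.0,"y":0.1,"z":0.0,"rx":0.0,"ry":0.0,"rz":0.0,"claw":-1.0}]';python3 -m inch '[{"x":0.0,"y":0.1,"z":0.0,"rx":0.0,"ry":0.0,"rz":0.0,"claw":-1.0},{"x":0.0,"y":0.1,"z":0.0,"rx":0.0,"ry":0.0,"rz":0.0,"claw":-1.0}]'; python3 -c "
from cell import bot;s=bot.sense();print(s['tool_pos'],s['ft_torque'])"
```

```text
clock: 8.15
tool_pos: [0.5528, 0.1976, 0.0363]
tcp_rot: [[-0.061, 0.998, 0.001], [0.998, 0.061, 0.0], [0.0, 0.001, -1.0]]
contact_force: [-1.0, -0.4, -1.1]
width: 0.513
grip_force: 62.7
clock: 8.35
tool_pos: [0.5537, 0.1976, 0.0362]
tcp_rot: [[-0.061, 0.998, 0.001], [0.998, 0.061, 0.0], [0.0, 0.001, -1.0]]
contact_force: [0.1, -0.7, -4.3]
width: 0.51
grip_force: 62.4
clock: 8.55
tool_pos: [0.5545, 0.1977, 0.0362]
tcp_rot: [[-0.061, 0.998, 0.0], [0.998, 0.061, 0.0], [0.0, 0.0, -1.0]]
contact_force: [0.7, 0.1, -4.5]
width: 0.508
grip_force: 62.4
[0.5544958  0.19765882 0.03617006] [0.01658458 0.04987629 0.0203592 ]
```

Vertical load is back to the full plate weight, so the tongue has sprung up. I feel for the end stop.

```bash
python3 -m inch '[{"x":0.0,"y":0.06,"z":0.0,"rx":0.0,"ry":0.0,"rz":0.0,"claw":-1.0},{"x":0.0,"y":0.06,"z":0.0,"rx":0.0,"ry":0.0,"rz":0.0,"claw":-1.0}]'; python3 -m inch '[{"x":0.0,"y":0.06,"z":0.0,"rx":0.0,"ry":0.0,"rz":0.0,"claw":-1.0},{"x":0.0,"y":0.06,"z":0.0,"rx":0.0,"ry":0.0,"rz":0.0,"claw":-1.0}]'
```

```text
clock: 8.75
tool_pos: [0.5548, 0.1977, 0.0362]
tcp_rot: [[-0.061, 0.998, -0.0], [0.998, 0.061, -0.0], [-0.0, -0.0, -1.0]]
contact_force: [-0.7, 0.6, -4.5]
width: 0.509
grip_force: 62.4
clock: 8.95
tool_pos: [0.5549, 0.1977, 0.0361]
tcp_rot: [[-0.061, 0.998, -0.001], [0.998, 0.061, -0.0], [-0.0, -0.001, -1.0]]
contact_force: [-2.3, 0.2, -4.2]
width: 0.503
grip_force: 62.5
```

```bash
python3 -m inch '[{"x":0.0,"y":0.08,"z":0.0,"rx":0.0,"ry":0.0,"rz":0.0,"claw":-1.0},{"x":0.0,"y":0.08,"z":0.0,"rx":0.0,"ry":0.0,"rz":0.0,"claw":-1.0}]'; python3 -m inch '[{"x":0.0,"y":0.08,"z":0.0,"rx":0.0,"ry":0.0,"rz":0.0,"claw":-1.0},{"x":0.0,"y":0.08,"z":0.0,"rx":0.0,"ry":0.0,"rz":0.0,"claw":-1.0}]';  python3 -c "
from cell import bot;s=bot.sense();print(s['tool_pos'],s['ft_torque'])"
```

```text
clock: 9.15
tool_pos: [0.5551, 0.1977, 0.0361]
tcp_rot: [[-0.061, 0.998, -0.002], [0.998, 0.061, -0.001], [-0.001, -0.002, -1.0]]
contact_force: [-5.1, -0.2, -1.7]
width: 0.508
grip_force: 62.7
clock: 9.35
tool_pos: [0.5552, 0.1977, 0.036]
tcp_rot: [[-0.062, 0.998, -0.003], [0.998, 0.062, -0.001], [-0.001, -0.003, -1.0]]
contact_force: [-7.9, -0.9, 0.1]
width: 0.505
grip_force: 63.0
[0.55516157 0.19772758 0.03602685] [-0.09816935  1.67789056  0.05767934]
```

The end stop is felt: force is rising with almost no motion. I lower gently onto the rail.

```bash
python3 -m inch '[{"x":0.0,"y":0.0,"z":0.05,"rx":0.0,"ry":0.0,"rz":0.0,"claw":-1.0},{"x":0.0,"y":0.0,"z":0.05,"rx":0.0,"ry":0.0,"rz":0.0,"claw":-1.0}]'; python3 -m inch '[{"x":0.0,"y":0.0,"z":0.05,"rx":0.0,"ry":0.0,"rz":0.0,"claw":-1.0},{"x":0.0,"y":0.0,"z":0.05,"rx":0.0,"ry":0.0,"rz":0.0,"claw":-1.0}]';  python3 -c "
from cell import bot;s=bot.sense();print(s['tool_pos'],s['ft_torque'])"
```

```text
clock: 9.55
tool_pos: [0.5551, 0.1977, 0.036]
tcp_rot: [[-0.062, 0.998, -0.003], [0.998, 0.062, -0.001], [-0.001, -0.003, -1.0]]
contact_force: [-8.8, -1.6, 4.6]
width: 0.507
grip_force: 63.3
clock: 9.75
tool_pos: [0.5552, 0.1977, 0.036]
tcp_rot: [[-0.062, 0.998, -0.002], [0.998, 0.062, -0.001], [-0.001, -0.002, -1.0]]
contact_force: [-9.7, -2.9, 7.3]
width: 0.508
grip_force: 63.8
[0.55516336 0.19771931 0.03595848] [-0.35954109  2.18323522  0.06242563]
```

```bash
python3 -m inch '[{"x":0.0,"y":-0.08,"z":-0.05,"rx":0.0,"ry":0.0,"rz":0.0,"claw":-1.0},{"x":0.0,"y":-0.08,"z":-0.05,"rx":0.0,"ry":0.0,"rz":0.0,"claw":-1.0}]'; python3 -m inch '[{"x":0.0,"y":0.0,"z":0.0,"rx":0.0,"ry":0.0,"rz":0.0,"claw":1.0},{"x":0.0,"y":0.0,"z":0.0,"rx":0.0,"ry":0.0,"rz":0.0,"claw":1.0},{"x":0.0,"y":0.0,"z":0.0,"rx":0.0,"ry":0.0,"rz":0.0,"claw":1.0},{"x":0.0,"y":0.0,"z":0.0,"rx":0.0,"ry":0.0,"rz":0.0,"claw":1.0},{"x":0.0,"y":0.0,"z":0.0,"rx":0.0,"ry":0.0,"rz":0.0,"claw":1.0}]'
```

```text
clock: 9.95
tool_pos: [0.5551, 0.1977, 0.036]
tcp_rot: [[-0.062, 0.998, -0.001], [0.998, 0.062, -0.001], [-0.001, -0.002, -1.0]]
contact_force: [-6.5, -0.3, 2.4]
width: 0.509
grip_force: 63.2
clock: 10.45
tool_pos: [0.5565, 0.1979, 0.0359]
tcp_rot: [[-0.061, 0.998, 0.001], [0.998, 0.061, 0.0], [0.0, 0.001, -1.0]]
contact_force: [-0.2, 0.7, -0.2]
width: 0.994
grip_force: 0.0
```

```bash
python3 -m inch '[{"x":0.0,"y":0.0,"z":-3.0,"rx":0.0,"ry":0.0,"rz":0.0,"claw":1.0},{"x":0.0,"y":0.0,"z":-7.0,"rx":0.0,"ry":0.0,"rz":0.0,"claw":1.0},{"x":0.0,"y":0.0,"z":-11.0,"rx":0.0,"ry":0.0,"rz":0.0,"claw":1.0},{"x":0.0,"y":0.0,"z":-14.0,"rx":0.0,"ry":0.0,"rz":0.0,"claw":1.0},{"x":0.0,"y":0.0,"z":-14.0,"rx":0.0,"ry":0.0,"rz":0.0,"claw":1.0}]'; python3 -m inch '[{"x":-5.0,"y":0.0,"z":0.0,"rx":0.0,"ry":0.0,"rz":0.0,"claw":1.0},{"x":-10.0,"y":0.0,"z":0.0,"rx":0.0,"ry":0.0,"rz":0.0,"claw":1.0},{"x":-15.0,"y":0.0,"z":0.0,"rx":0.0,"ry":0.0,"rz":0.0,"claw":1.0},{"x":-18.0,"y":0.0,"z":0.0,"rx":0.0,"ry":0.0,"rz":0.0,"claw":1.0},{"x":-18.0,"y":0.0,"z":0.0,"rx":0.0,"ry":0.0,"rz":0.0,"claw":1.0}]'; python3 - <<'E'
from h import *;from cell import eyes
d=eyes.get_image("wrist");t=eyes.get_image("top")
cv2.imwrite("pics/f.png",np.hstack([cv2.resize(d["pixels"][:,:,::-1],(400,300)),cv2.resize(t["pixels"][140:242,90:226,::-1],(400,300),interpolation=cv2.INTER_CUBIC)]))
E
```

```text
clock: 10.95
tool_pos: [0.5583, 0.1993, 0.1804]
tcp_rot: [[-0.061, 0.998, 0.007], [0.998, 0.061, 0.003], [0.002, 0.008, -1.0]]
contact_force: [-0.7, 0.2, 0.1]
width: 0.998
grip_force: 0.0
clock: 11.45
tool_pos: [0.5671, 0.0114, 0.1745]
tcp_rot: [[-0.052, 0.999, -0.002], [0.999, 0.052, -0.003], [-0.003, -0.002, -1.0]]
contact_force: [-0.4, -0.2, -0.1]
width: 0.996
grip_force: 0.0
```

View pics/f.png

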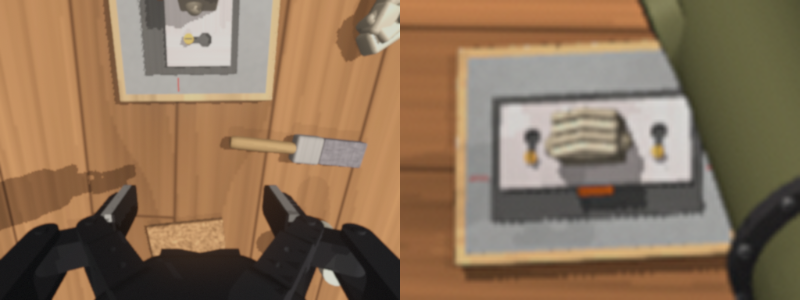

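The final view shows the brass heads at the slot ends, (531,156) and (658,150). The tongue stands free behind the plate's edge at (597,190), and the brush and the shard look undisturbed.

```bash
python3 -c "
from cell import bot;print(bot.finish_job())"
```

```text
the job is handed in; nothing more can be done
None
```

The keyhole plate is home under both screw heads, with the tongue sprung up behind its edge and the gripper released and clear; I handed the job in at about 11.5 s, with the wrist force at no more than about 12 N in the readings.

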